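# Start the bench stirrer from its control strip

## Robot

A 7-joint arm with a two-finger parallel gripper is mounted at the origin on a cart in front of the work surface, level with it; the furniture and walls round the work are solid. World frame = base frame: x ahead of the robot, y to its left, z up, the work surface at z = 0. Lengths are in m, angles in rad, forces in N, time in s.
With the tool pointing down it reaches from about 0.4 to 0.85 m from the base axis. Payload 10.4 kg.
Tool frame: the origin (TCP) lies midway between the tips of the shut fingers; the grasp point (between the pads) lies 19 mm behind it; z points along the fingers, y is the line along which they close (so a half turn about z gives the same grasp; the last joint's range is limited). The gripper opens to 87 mm and grips with 3 to 60 N. Pads are 19 mm wide; open, the fingers measure 117 mm over their backs; the gripper's body (75 mm by 190 mm) begins 51 mm behind the grasp point.
Start: joints at [-1.135, 0.332, -0.065, 1.46, 0.022, 1.35, -0.088], TCP at [0.277, 0.56, 0.223] pointing down, gripper open.
Joint ranges: [-2.6, 2.6], [-0.5, 2.12], [-1.47, 1.34], [0.16, 2.42], [-1.27, 4.41], [0.06, 2.06], [-2.6, 2.6]. Speed limits (rad/s): [2.22, 2.22, 2.79, 2.79, 3.14, 3.14, 3.14].

## Interface

Orientations are given as a unit quaternion [x, y, z, w].
In Python, from bench import sensors, eyes, order gives the robot as it stands.
- The arm moves only by the tool arm_command, never from a script. Its argument "steps" is a list of rows, each an object with "rot": the turn, a rotation vector about the world's x, y, z in degrees, a list of three; "slide": the shift along the world's x, y, z in m, a list of three; "grip": the opening, from 0 (shut) to 1 (fully open). A call has exactly 8 rows; each row shifts and turns the commanded pose from where the row before left it; what a row does not reach is not made up. A row lasts 1/8 s, in which the tool goes at most 62.5 mm and 10.7 degrees, less where a joint would pass 70% of its speed; a pose out of reach is approached as far as the arm can. A call with a gripper value outside its range is refused whole. The fingers move at their own pace and stop on an object; "newtons" is the grip in N (left out, the last holds). Time passes only in rows, so rows that do not move let the fingers close, or fill a call up. It gives the time, the measured TCP pose, the force, the opening and the grip force at its end, in the units of the state.
- sensors.read_state(): the state, without advancing time (a new reading comes with each control period).
- eyes.camera(name): name is "scene" or "side" or "wrist"; returns a dict with "pixels" (384x512x3 uint8, red, green, blue), "intrinsics" (3x3 intrinsics, pixels), "k1" (the pictures are not rectified: a ray, as slopes to the right and down, at radius r is drawn at 1 + k1 r^2 times it, then the intrinsics apply), "pose" (4x4, takes a point from camera to world coordinates). Camera axes: x right, y down, z forward; pixel columns grow to the right and rows downward; lengths in m; the calibration is good to about 2 mm. A picture is of the moment at which its call begins. There is no depth.
- order.close_job(): hands the job in; it is judged then, once.
Trained networks look in a picture, given as the dict that the camera call returned (one of the last four; its "shot" number tells which), for a name from the list of things; names that differ only in an ending like _2 or _b are one class to them, and where a whole thing is asked for, a point or a joint stands for the part that bears it (a point fixed in the world has none). Each returns a list of dicts, best first, with "conf" (0 to 1); they miss things now and then, are a little off and sometimes report something else, mostly with a low value. They report only what shows in the picture. A call takes as long as a camera call.
- eyes.look_for(name, picture): "bbox" ([left, top, right, bottom] in pixels, round what is visible of it).
The state is a dict: "time": time; "joint_positions": joint angles; "joint_vel": joint speeds; "joint_torque": joint torques, N m; "ee_pos": TCP position; "eef_rot": TCP orientation; "ft_force": force on the tool from outside, world axes, zero at the start; "torque": the same for the moment, N m; "width": finger opening in m; "grip_force": force on a finger pad.
Only numpy, scipy, OpenCV 4.12 (cv2) and the standard library are available. Lean on these libraries where they do the work, as an engineer would, in place of code of your own. Each camera call takes 0.05 s, during which the arm holds its last target. There are 200 camera calls.

## Task

Start the white bench stirrer by working its three controls in order with the fingertips: first push down the raised far end of the rocker switch so that it tips right over, then push the round button fully in (it stays in by itself), then press the long bar key fully down and let it spring back up. Do not press a later control before the earlier one is set. Only push: pick nothing up, and leave the beaker, bottle and other things where they stand.

Things in the scene. Friction and masses are not known exactly. Their poses are not given: they have to be found in the camera images.
- stirrer: Bench stirrer, fixed: white housing 170 mm deep (x), 250 mm wide (y), deck 40 mm above the bench; a round plate with a beaker at its back left. Origin: centre of the underside; x to its back, away from the robot, y left, z up; turned up to 0.3 rad. Three control units, 80 mm apart in any order, stand in a row on the deck 46 mm in front of its centre.
- rocker_unit: Grey frame of the rocker switch, 62 mm (x) by 38 mm (y), fixed on the deck, side walls 12 mm high, end walls 7 mm. Origin: centre of its underside, on the deck; axes parallel to the stirrer's. The black rocker in it, 52 mm (x) by 28 mm (y) by 8 mm, pivots about the unit's y axis through its middle, 16 mm above the deck.
- rocker (a joint): Rocker angle in rad: 0 = off, far end (away from the robot) up; 0.36 = on, far end fully down, near end up. It stays where it is left; moving it takes about 2 N at the far end.
- rocker_press (a point): Point to push: on the rocker's top face, 20 mm beyond its middle towards the far end, and moving with it. About 64 mm above the bench when off, 56 mm when fully on.
- round_unit: Grey base (52 mm square, with a collar 42 mm across and 12 mm high) of the round button, fixed on the deck. Origin: centre of its underside, on the deck; axes parallel to the stirrer's.
- round_button (a joint): Travel of the round black button in m, downward: 0 = out, 0.007 = fully in. About 3 N moves it; it stays where it is left.
- round_top (a point): Centre of the round button's top face (31 mm across), moving with it: 63.5 mm above the bench when out, 56.5 mm when fully in.
- bar_unit: Grey frame of the bar key, 38 mm (x) by 68 mm (y), 11 mm high, fixed on the deck. Origin: centre of its underside, on the deck; axes parallel to the stirrer's.
- bar_key (a joint): Travel of the black bar key in m, downward: 0 = up, 0.006 = fully down. A spring (1.2 N at the top, 4.8 N fully down) brings it back up.
- bar_top (a point): Centre of the bar key's top face (22 mm in x by 54 mm in y), moving with it: 62 mm above the bench when up, 56 mm when fully down.
- beaker_50: Bystander: clear beaker, 46 mm across, 57 mm high, on the stirrer's plate. Origin: centre of its underside.
- reagent_1: Bystander: white dropper bottle, 28 mm across, 64 mm high, on the deck behind the controls at the right. Origin: centre of its underside.
- cell_a: Bystander: clear square sample cell, 28x28x66 mm, on the bench right of the stirrer. Origin: centre of its underside.
- cell_b: Bystander: clear square sample cell, 28x28x66 mm, on the bench left of the stirrer. Origin: centre of its underside.
- bench_timer: Bystander: flat digital timer, 62x66x20 mm, on the bench farther left. Origin: centre of its underside.
- forceps: Bystander: steel forceps, 119x12x9 mm, lying on the bench in front of the stirrer. Origin: centre of its underside.

How it is judged:
On the way, in this order (a step that is already met when the one before it is completed fails the run):
1. the rocker's far end is pushed down with the fingers (value of joint rocker above 0.29 rad and contact force between the fingers and rocker_unit above 0.3 N), for 0.04 s.
2. the round button is pushed fully in with the fingers (value of joint round_button above 0.0055 m and contact force between the fingers and round_unit above 0.3 N), for 0.04 s.
3. the bar key is pressed fully down with the fingers (value of joint bar_key above 0.0045 m and contact force between the fingers and bar_unit above 0.3 N), for 0.04 s.
At the end, for the whole second after the job is handed in: Rocker tipped over to on (above 0.28 of 0.36 rad), round button in (above 5 of 7 mm), bar key back up (below 1.5 mm), every bystander within 25 mm of where it stood, the beaker, bottle and cells upright (within 0.3 rad) (value of joint rocker above 0.28 rad and value of joint round_button above 0.005 m and value of joint bar_key below 0.0015 m and distance of each of beaker_50, reagent_1, cell_a, cell_b, bench_timer, forceps from where it was at the start of the episode below 0.025 m and angle between each of beaker_50, reagent_1, cell_a, cell_b's own z axis and vertical below 0.3 rad); the robot touches nothing.
It fails at once if the round button is pressed before the rocker is on (value of joint round_button above 0.003 m and value of joint rocker below 0.27 rad).
It fails at once if the bar key is pressed before the rocker is on and the round button is in (value of joint bar_key above 0.002 m and (value of joint rocker below 0.27 rad or value of joint round_button below 0.0045 m)).
It fails at once if a bystander is lifted, carried, shoved away or knocked over (distance of any of beaker_50, reagent_1, cell_a, cell_b, bench_timer, forceps from where it was at the start of the episode above 0.025 m or angle between any of beaker_50, reagent_1, cell_a, cell_b's own z axis and vertical above 0.5 rad).
It also fails if it takes over 42 s, if anything falls off the work surface, if the arm or the gripper's body presses on something with over 40 N, if the wrist force passes 120 N, or if a joint passes its speed limit or range.

## Working session

There is one attempt and no reset: what is moved stays moved. The work goes in short steps, Python scripts to look and compute and a tool call to move; the robot and the scene stay as the last step left them, time stands still between calls to the robot, and variables do not carry over. Pictures are saved under pics/ and viewed, at most 10 in all, crops included, and the job is handed in when it is done.

Besides the shell and the picture viewer there is one more tool, called by a JSON object that holds its "op" and its "data", one argument or row to a line. arm_command: Moves the arm, as the interface text tells. Its arguments: {"type":"object","properties":{"steps":{"type":"array","items":{"type":"object","properties":{"rot":{"type":"array","items":{"type":"number"}},"slide":{"type":"array","items":{"type":"number"}},"grip":{"type":"number"}}}},"newtons":{"type":"number"}},"required":["steps"]}

```bash
mkdir -p pics
cat > h.py <<'E'
import numpy as np, cv2
from bench import sensors, eyes, order
def shot(n,f):
    p=eyes.camera(n); cv2.imwrite(f'pics/{f}.png',cv2.cvtColor(p['pixels'],cv2.COLOR_RGB2BGR)); return p
def ray(p,u,v):
    K=np.array(p['intrinsics']);d=np.array([(u-K[0,2])/K[0,0],(v-K[1,2])/K[1,1]]);s=d.copy()
    for _ in range(30): s=d/(1+p['k1']*(s@s))
    T=np.array(p['pose']); return T[:3,3],T[:3,:3]@np.array([*s,1])
def atz(p,u,v,z):
    o,d=ray(p,u,v); return o+d*(z-o[2])/d[2]
def proj(p,X):
    T=np.array(p['pose']);c=T[:3,:3].T@(np.asarray(X)-T[:3,3]);s=c[:2]/c[2];s=s*(1+p['k1']*(s@s));K=np.array(p['intrinsics'])
    return s*[K[0,0],K[1,1]]+K[:2,2]
E
python3 - <<'E'
from h import *
s=sensors.read_state();print({k:np.round(s[k],3).tolist() for k in('time','ee_pos','eef_rot','ft_force','width')})
Z=dict(rocker_unit=.05,round_unit=.05,bar_unit=.05,stirrer=.02,rocker_press=.06,round_top=.0635,bar_top=.062,reagent_1=.07,beaker_50=.07,cell_a=.03,forceps=.005)
for n in('scene','side'):
    p=shot(n,n+'0');print(n,np.round(p['pose'][:3,3],3))
    for k,z in Z.items():
        for d in eyes.look_for(k,p)[:2]:
            b=d['bbox'];print(k,round(d['conf'],2),np.round(b).tolist(),np.round(atz(p,(b[0]+b[2])/2,(b[1]+b[3])/2,z),3))
E
```

```text
{'time': 0.0, 'ee_pos': [0.277, 0.56, 0.222], 'eef_rot': [0.227, 0.974, -0.001, -0.0], 'ft_force': [-0.551, -0.765, 0.049], 'width': 0.087}
scene [ 0.122 -0.638  0.468]
rocker_unit 0.8 [276.0, 204.0, 306.0, 224.0] [ 0.497 -0.112  0.05 ]
rocker_unit 0.32 [253.0, 237.0, 254.0, 243.0] [ 0.384 -0.151  0.05 ]
round_unit 0.63 [267.0, 186.0, 292.0, 203.0] [ 0.521 -0.029  0.05 ]
bar_unit 0.69 [331.0, 201.0, 346.0, 226.0] [ 0.585 -0.162  0.05 ]
bar_unit 0.57 [289.0, 224.0, 319.0, 248.0] [ 0.475 -0.19   0.05 ]
stirrer 0.77 [258.0, 187.0, 372.0, 269.0] [ 0.537 -0.145  0.02 ]
rocker_press 0.68 [278.0, 202.0, 303.0, 216.0] [ 0.498 -0.107  0.06 ]
round_top 0.28 [279.0, 203.0, 302.0, 218.0] [ 0.492 -0.117  0.064]
bar_top 0.69 [296.0, 221.0, 317.0, 244.0] [ 0.474 -0.197  0.062]
reagent_1 0.78 [329.0, 197.0, 344.0, 225.0] [ 0.566 -0.176  0.07 ]
beaker_50 0.98 [305.0, 169.0, 326.0, 203.0] [ 0.595 -0.067  0.07 ]
cell_a 0.82 [334.0, 254.0, 357.0, 292.0] [ 0.489 -0.294  0.03 ]
cell_a 0.49 [292.0, 169.0, 304.0, 186.0] [0.632 0.05  0.03 ]
forceps 0.66 [249.0, 231.0, 252.0, 243.0] [ 0.412 -0.086  0.005]
for
[... 311 characters left out ...]
 168.0, 331.0, 193.0] [ 0.471 -0.181  0.05 ]
bar_unit 0.46 [214.0, 160.0, 340.0, 230.0] [ 0.504 -0.068  0.05 ]
stirrer 0.7 [215.0, 159.0, 340.0, 230.0] [ 0.532 -0.112  0.02 ]
rocker_press 0.76 [283.0, 178.0, 302.0, 194.0] [ 0.491 -0.11   0.06 ]
bar_top 0.64 [303.0, 169.0, 327.0, 184.0] [ 0.471 -0.179  0.062]
reagent_1 0.58 [279.0, 148.0, 291.0, 175.0] [ 0.562 -0.184  0.07 ]
reagent_1 0.37 [300.0, 170.0, 331.0, 191.0] [ 0.454 -0.15   0.07 ]
beaker_50 0.75 [239.0, 154.0, 262.0, 187.0] [ 0.601 -0.093  0.07 ]
cell_a 0.77 [330.0, 153.0, 343.0, 180.0] [ 0.48  -0.316  0.03 ]
cell_a 0.54 [204.0, 189.0, 220.0, 217.0] [0.617 0.028 0.03 ]
forceps 0.69 [277.0, 218.0, 324.0, 230.0] [ 0.434 -0.062  0.005]
```

View pics/scene0.png

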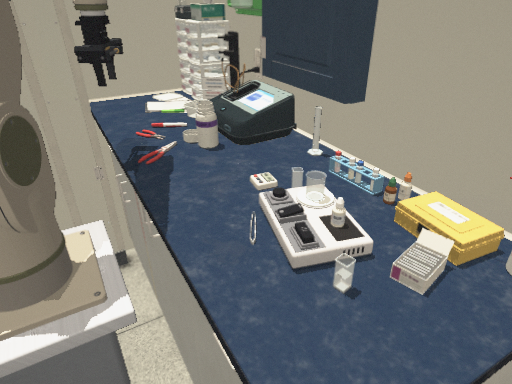

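View pics/side0.png

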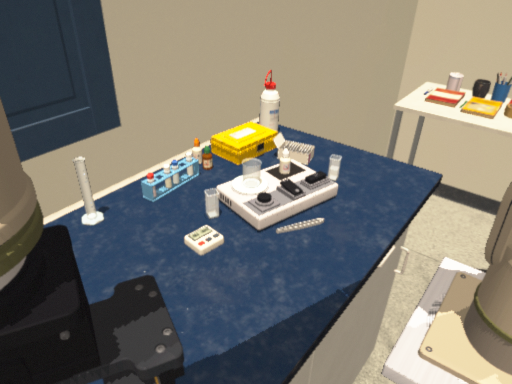

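Stirrer seen in both: round button on the left (side image 263,200), rocker in the middle (291,187), bar on the right (316,178), yaw about -0.27 rad. The forceps lie in front. Moving over it with shut fingers for a wrist view.

{"op": "arm_command", "data": {
  "steps": [
    {"rot": [0,0,1.5],"slide": [0.015,-0.03,0.01],"grip": 0},
    {"rot": [0,0,1.5],"slide": [0.015,-0.045,0.01],"grip": 0},
    {"rot": [0,0,1.5],"slide": [0.015,-0.045,0.01],"grip": 0},
    {"rot": [0,0,1.5],"slide": [0.015,-0.045,0],"grip": 0},
    {"rot": [0,0,1.5],"slide": [0.015,-0.045,0],"grip": 0},
    {"rot": [0,0,1.5],"slide": [0.01,-0.045,0],"grip": 0},
    {"rot": [0,0,1.5],"slide": [0.01,-0.045,0],"grip": 0},
    {"rot": [0,0,0],"slide": [0.01,-0.045,0],"grip": 0}
  ]
}}

```text
time: 2.2
ee_pos: [0.382, 0.2139, 0.2528]
eef_rot: [0.137, 0.991, 0.0, 0.0]
ft_force: [0.7, 0.4, 0.0]
width: 0.0153
grip_force: 0.0
```

{"op": "arm_command", "data": {
  "steps": [
    {"rot": [0,0,0],"slide": [0.01,-0.045,0],"grip": 0},
    {"rot": [0,0,0],"slide": [0.01,-0.045,0],"grip": 0},
    {"rot": [0,0,0],"slide": [0.01,-0.045,0],"grip": 0},
    {"rot": [0,0,0],"slide": [0.01,-0.045,0],"grip": 0},
    {"rot": [0,0,0],"slide": [0.01,-0.045,0],"grip": 0},
    {"rot": [0,0,0],"slide": [0.01,-0.045,0],"grip": 0},
    {"rot": [0,0,0],"slide": [0.01,-0.045,0],"grip": 0},
    {"rot": [0,0,0],"slide": [0,0,0],"grip": 0}
  ]
}}

```text
time: 3.2
ee_pos: [0.4518, -0.103, 0.2528]
eef_rot: [0.14, 0.99, -0.0, 0.0]
ft_force: [0.0, -0.1, -0.1]
width: 0.0008
grip_force: 0.0
```

Run:
```python
from h import *
s=sensors.read_state();print({k:np.round(s[k],3).tolist() for k in('time','ee_pos','eef_rot','ft_force','width')})
Z=dict(rocker_unit=.045,round_unit=.045,bar_unit=.048,rocker_press=.06,round_top=.0635,bar_top=.062,reagent_1=.07)
p=shot('wrist','w0');print(np.round(p['pose'],3))
for k,z in Z.items():
    for d in eyes.look_for(k,p)[:2]:
        b=d['bbox'];print(k,round(d['conf'],2),np.round(b).tolist(),np.round(atz(p,(b[0]+b[2])/2,(b[1]+b[3])/2,z),3))
```

```text
{'time': 3.2, 'ee_pos': [0.452, -0.103, 0.253], 'eef_rot': [0.14, 0.99, -0.0, 0.0], 'ft_force': [0.039, -0.064, -0.115], 'width': 0.001}
[[ 0.278  0.923  0.265  0.381]
 [ 0.961 -0.267 -0.077 -0.083]
 [-0.     0.275 -0.961  0.415]
 [ 0.     0.     0.     1.   ]]
rocker_unit 0.87 [246.0, 178.0, 279.0, 224.0] [ 0.499 -0.109  0.045]
round_unit 0.94 [302.0, 180.0, 344.0, 222.0] [ 0.52  -0.034  0.045]
bar_unit 0.76 [172.0, 186.0, 232.0, 214.0] [ 0.475 -0.183  0.048]
rocker_press 0.61 [251.0, 182.0, 276.0, 222.0] [ 0.495 -0.107  0.06 ]
rocker_press 0.53 [245.0, 125.0, 299.0, 148.0] [ 0.421 -0.076  0.06 ]
round_top 0.73 [315.0, 192.0, 341.0, 216.0] [ 0.518 -0.031  0.063]
bar_top 0.66 [176.0, 195.0, 223.0, 215.0] [ 0.476 -0.184  0.062]
```

View pics/w0.png

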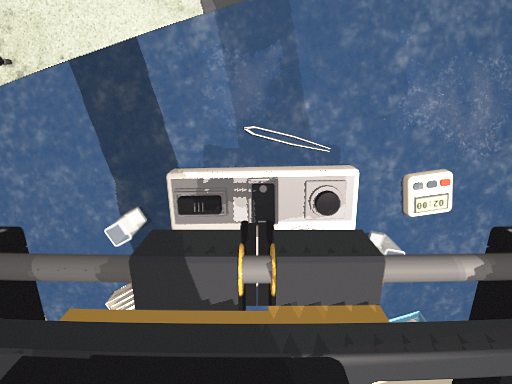

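The wrist view confirms the layout: bar key at (200,205), rocker at (262,203, far end hidden by the fingers), round button at (326,203), housing front edge along row ~169. I'll zoom for precise corners.

Run:
```python
import cv2
i=cv2.imread('pics/w0.png')[158:238,162:364];cv2.imwrite('pics/w0c.png',cv2.resize(i,None,fx=3.9,fy=3.9,interpolation=cv2.INTER_CUBIC))
```

```text
(no output)
```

View pics/w0c.png

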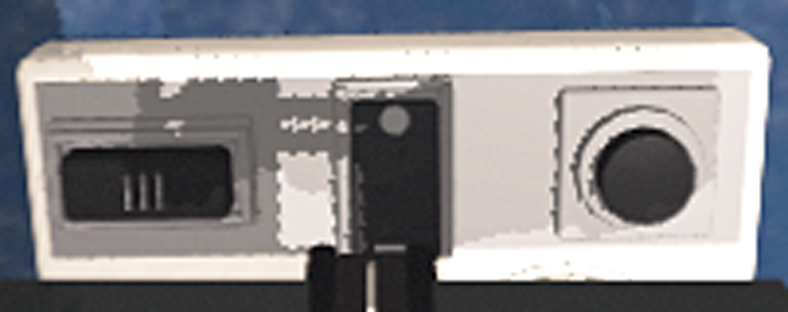

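The crop shows, in picture pixels, the bar top centred at about (200,205.4), the round top at (327.4,203.1) and the rocker's near edge at (263.3,183.6).

Run:
```python
from h import *
p=eyes.camera('wrist')
B=atz(p,199.9,205.4,.062);R=atz(p,327.4,203.1,.0635)
d=R-B;yaw=np.arctan2(-d[0],d[1]);print(B,R,np.linalg.norm(d[:2]),yaw)
x=np.array([np.cos(yaw),np.sin(yaw)]);M=(B+R)[:2]/2
print('mid',M,'press',M+.02*x,'near edge',atz(p,263.3,183.6,.051),'pred',M-.026*x)
s=sensors.read_state();print(s['ee_pos'],'tool yaw',-2*np.arctan2(s['eef_rot'][0],s['eef_rot'][1]))
```

```text
[ 0.47720361 -0.17895115  0.062     ] [ 0.5164033  -0.02731159  0.0635    ] 0.15662430402012908 -0.25296784517090226
mid [ 0.49680346 -0.10313137] press [ 0.51616694 -0.10813694] near edge [ 0.47451162 -0.09697132  0.051     ] pred [ 0.47163094 -0.09662413]
[ 0.45179422 -0.09903121  0.25260106] tool yaw -0.2743936911628788
```

{"op": "arm_command", "data": {
  "steps": [
    {"rot": [0,0,0],"slide": [0.022,-0.005,-0.01],"grip": 0},
    {"rot": [0,0,0],"slide": [0.022,-0.005,-0.03],"grip": 0},
    {"rot": [0,0,0],"slide": [0.022,-0.004,-0.04],"grip": 0},
    {"rot": [0,0,0],"slide": [0,0,-0.04],"grip": 0},
    {"rot": [0,0,0],"slide": [0,0,-0.03],"grip": 0},
    {"rot": [0,0,0],"slide": [0,0,-0.018],"grip": 0},
    {"rot": [0,0,0],"slide": [0,0,0],"grip": 0},
    {"rot": [0,0,0],"slide": [0,0,0],"grip": 0}
  ]
}}

```text
time: 4.65
ee_pos: [0.5186, -0.1137, 0.0857]
eef_rot: [0.137, 0.991, 0.0, 0.001]
ft_force: [-0.2, -0.4, 0.8]
width: 0.0008
grip_force: 0.0
```

Run:
```python
from h import *
im=[]
for n in('side','wrist'):
    p=eyes.camera(n);s=sensors.read_state();print(np.round(s['ee_pos'],4),np.round(s['ft_force'],2))
    i=cv2.cvtColor(p['pixels'],cv2.COLOR_RGB2BGR)
    c=proj(p,s['ee_pos']);print(n,c)
    if n=='side':
        a=i[140:230,200:345]; cv2.imwrite('pics/s1.png',cv2.resize(a,None,fx=5.5,fy=5.5,interpolation=cv2.INTER_CUBIC))
    else:cv2.imwrite('pics/w1.png',i)
```

```text
[ 0.5187 -0.1137  0.0859] [-0.03 -0.85  0.41]
side [284.07034467 171.74992094]
[ 0.5186 -0.1136  0.0858] [-0.16  0.83 -0.04]
wrist [257.27751286 235.67601378]
```

View pics/s1.png

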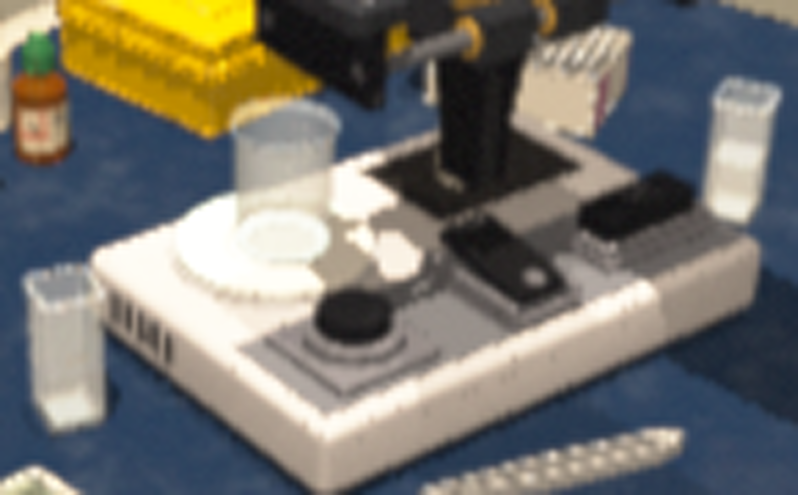

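View pics/w1.png

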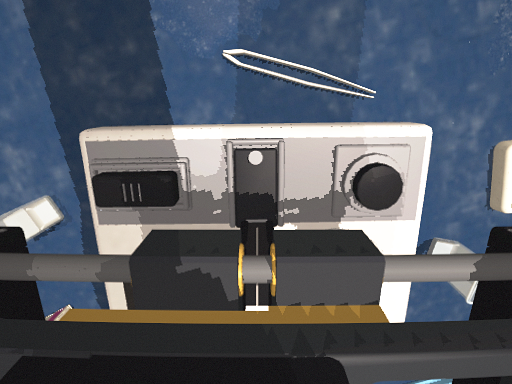

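Fingers are laterally in line with the rocker (column 256). Bar top is at (137,188) and round top at (378,186). I'll recompute from this closer view.

Run:
```python
from h import *
p=eyes.camera('wrist')
B=atz(p,136.5,188,.062);R=atz(p,378,186,.0635)
d=R-B;yaw=np.arctan2(-d[0],d[1]);print(B,R,np.linalg.norm(d[:2]),yaw)
x=np.array([np.cos(yaw),np.sin(yaw)]);M=(B+R)[:2]/2
print('mid',M,'press',M+.02*x,'near edge',atz(p,255.5,149,.051),'pred',M-.026*x)
print('front edge of tip',atz(p,256,222,.0858), proj(p,[*(M+.02*x),.064]))
```

```text
[ 0.47607591 -0.18204639  0.062     ] [ 0.51651967 -0.03316264  0.0635    ] 0.1542791927141992 -0.26524585879523244
mid [ 0.49629779 -0.10760451] press [ 0.51559835 -0.11284744] near edge [ 0.47451282 -0.10223349  0.051     ] pred [ 0.47120706 -0.1007887 ]
front edge of tip [ 0.5101379  -0.11198044  0.0858    ] [257.04809373 217.22067728]
```

{"op": "arm_command", "data": {
  "steps": [
    {"rot": [0,0,0],"slide": [0,0,-0.014],"grip": 0},
    {"rot": [0,0,0],"slide": [0,0,-0.005],"grip": 0},
    {"rot": [0,0,0],"slide": [0,0,-0.003],"grip": 0},
    {"rot": [0,0,0],"slide": [0,0,-0.003],"grip": 0},
    {"rot": [0,0,0],"slide": [0,0,-0.002],"grip": 0},
    {"rot": [0,0,0],"slide": [0,0,-0.001],"grip": 0},
    {"rot": [0,0,0],"slide": [0,0,-0.001],"grip": 0},
    {"rot": [0,0,0],"slide": [0,0,0],"grip": 0}
  ]
}}

```text
time: 5.8
ee_pos: [0.5186, -0.1138, 0.0574]
eef_rot: [0.138, 0.99, 0.001, 0.001]
ft_force: [-5.5, 0.9, 22.8]
width: 0.0003
grip_force: 10.5
```

{"op": "arm_command", "data": {
  "steps": [
    {"rot": [0,0,0],"slide": [0,0,0.005],"grip": 0},
    {"rot": [0,0,0],"slide": [0,0,0.015],"grip": 0},
    {"rot": [0,0,0],"slide": [0,0,0.015],"grip": 0},
    {"rot": [0,0,0],"slide": [0,0.02,0],"grip": 0},
    {"rot": [0,0,0],"slide": [0,0.03,0],"grip": 0},
    {"rot": [0,0,0],"slide": [0,0.03,0],"grip": 0},
    {"rot": [0,0,0],"slide": [0,0,0],"grip": 0},
    {"rot": [0,0,0],"slide": [0,0,0],"grip": 0}
  ]
}}

```text
time: 6.8
ee_pos: [0.5179, -0.0342, 0.0911]
eef_rot: [0.137, 0.991, -0.0, 0.0]
ft_force: [-0.6, 0.5, 0.0]
width: 0.0005
grip_force: 0.0
```

Run:
```python
from h import *
p=eyes.camera('wrist');s=sensors.read_state();print(np.round(s['ee_pos'],4),np.round(s['ft_force'],2))
a=cv2.cvtColor(p['pixels'],cv2.COLOR_RGB2BGR)[110:250,80:350];a=cv2.resize(a,None,fx=2,fy=2)
q=eyes.camera('side');b=cv2.cvtColor(q['pixels'],cv2.COLOR_RGB2BGR)[140:230,200:345];b=cv2.resize(b,(540,300),interpolation=cv2.INTER_CUBIC)
cv2.imwrite('pics/m2.png',np.vstack([a,b]))
```

```text
[ 0.5178 -0.0346  0.091 ] [-0.47 -0.43  0.86]
```

View pics/m2.png

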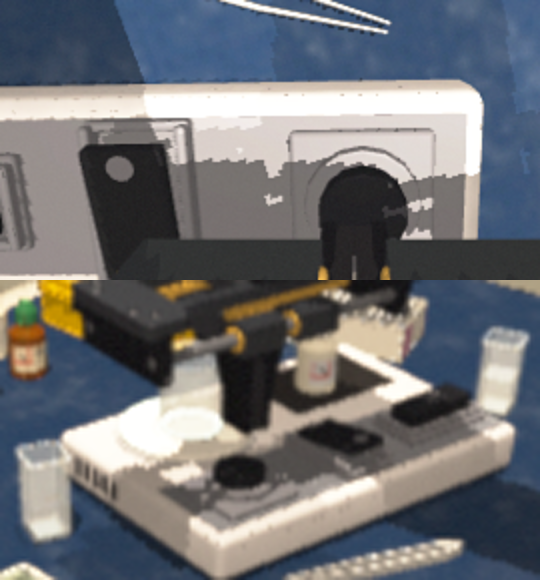

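The rocker's near end is now raised and its far end down (crop 340,437), so it is on. The fingers are over the round button, so I press it next.

{"op": "arm_command", "data": {
  "steps": [
    {"rot": [0,0,0],"slide": [0,0.002,-0.01],"grip": 0},
    {"rot": [0,0,0],"slide": [0,0,-0.012],"grip": 0},
    {"rot": [0,0,0],"slide": [0,0,-0.004],"grip": 0},
    {"rot": [0,0,0],"slide": [0,0,-0.003],"grip": 0},
    {"rot": [0,0,0],"slide": [0,0,-0.003],"grip": 0},
    {"rot": [0,0,0],"slide": [0,0,-0.002],"grip": 0},
    {"rot": [0,0,0],"slide": [0,0,-0.002],"grip": 0},
    {"rot": [0,0,0],"slide": [0,0,0],"grip": 0}
  ]
}}

```text
time: 7.9
ee_pos: [0.5179, -0.0318, 0.0563]
eef_rot: [0.138, 0.99, 0.001, -0.0]
ft_force: [-12.5, 0.5, 26.5]
width: 0.0001
grip_force: 13.8
```

Bottomed at 56.3 mm with 26 N, which is fully in. Lift and go over the bar key.

{"op": "arm_command", "data": {
  "steps": [
    {"rot": [0,0,0],"slide": [0,0,0.005],"grip": 0},
    {"rot": [0,0,0],"slide": [0,0,0.02],"grip": 0},
    {"rot": [0,0,0],"slide": [0,0,0.02],"grip": 0},
    {"rot": [0,0,0],"slide": [-0.012,-0.05,0],"grip": 0},
    {"rot": [0,0,0],"slide": [-0.015,-0.052,0],"grip": 0},
    {"rot": [0,0,0],"slide": [-0.015,-0.05,0],"grip": 0},
    {"rot": [0,0,0],"slide": [0,0,0],"grip": 0},
    {"rot": [0,0,0],"slide": [0,0,0],"grip": 0}
  ]
}}

```text
time: 8.9
ee_pos: [0.4762, -0.1831, 0.0996]
eef_rot: [0.137, 0.991, 0.0, 0.0]
ft_force: [-0.1, -0.8, -0.3]
width: 0.0005
grip_force: 0.0
```

Run:
```python
from h import *
p=eyes.camera('wrist');s=sensors.read_state();print(np.round(s['ee_pos'],4),np.round(s['ft_force'],2))
a=cv2.cvtColor(p['pixels'],cv2.COLOR_RGB2BGR)[110:250,150:420];a=cv2.resize(a,None,fx=2,fy=2)
q=eyes.camera('side');b=cv2.cvtColor(q['pixels'],cv2.COLOR_RGB2BGR)[140:230,200:345];b=cv2.resize(b,(540,300),interpolation=cv2.INTER_CUBIC)
cv2.imwrite('pics/m3.png',np.vstack([a,b]))
```

```text
[ 0.4763 -0.1825  0.0995] [ 0.98 -0.46 -0.53]
```

View pics/m3.png

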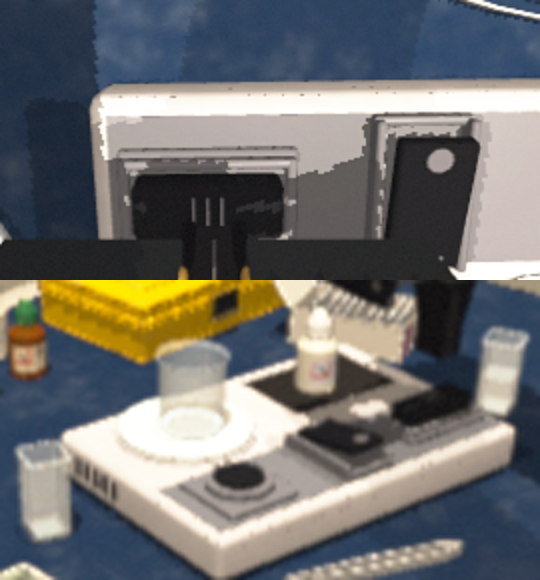

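Rocker on (near end up), round button down in its collar, fingers centred over the bar key (crop 210,205). Press and release.

{"op": "arm_command", "data": {
  "steps": [
    {"rot": [0,0,0],"slide": [0,-0.001,-0.018],"grip": 0},
    {"rot": [0,0,0],"slide": [0,0,-0.014],"grip": 0},
    {"rot": [0,0,0],"slide": [0,0,-0.004],"grip": 0},
    {"rot": [0,0,0],"slide": [0,0,-0.003],"grip": 0},
    {"rot": [0,0,0],"slide": [0,0,-0.003],"grip": 0},
    {"rot": [0,0,0],"slide": [0,0,-0.002],"grip": 0},
    {"rot": [0,0,0],"slide": [0,0,-0.001],"grip": 0},
    {"rot": [0,0,0],"slide": [0,0,0],"grip": 0}
  ]
}}

```text
time: 10.0
ee_pos: [0.4759, -0.1846, 0.0561]
eef_rot: [0.138, 0.991, 0.001, 0.0]
ft_force: [-10.8, 4.6, 23.8]
width: 0.0001
grip_force: 12.0
```

Bottomed out at 56.1 mm. Lifting clear.

{"op": "arm_command", "data": {
  "steps": [
    {"rot": [0,0,0],"slide": [0,0,0.005],"grip": 0},
    {"rot": [0,0,0],"slide": [0,0,0.02],"grip": 0},
    {"rot": [0,0,0],"slide": [0,0,0.04],"grip": 0},
    {"rot": [0,0,0],"slide": [0,0,0.05],"grip": 0},
    {"rot": [0,0,0],"slide": [0,0,0.05],"grip": 0},
    {"rot": [0,0,0],"slide": [0,0,0],"grip": 0},
    {"rot": [0,0,0],"slide": [0,0,0],"grip": 0},
    {"rot": [0,0,0],"slide": [0,0,0],"grip": 0}
  ]
}}

```text
time: 11.0
ee_pos: [0.4752, -0.1844, 0.2183]
eef_rot: [0.137, 0.991, -0.0, -0.001]
ft_force: [-0.5, 0.4, 0.5]
width: 0.0008
grip_force: 0.0
```

Run:
```python
from h import *
q=eyes.camera('side');b=cv2.cvtColor(q['pixels'],cv2.COLOR_RGB2BGR)[140:230,200:345];cv2.imwrite('pics/m4.png',cv2.resize(b,None,fx=5,fy=5,interpolation=cv2.INTER_CUBIC))
```

```text
(no output)
```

View pics/m4.png

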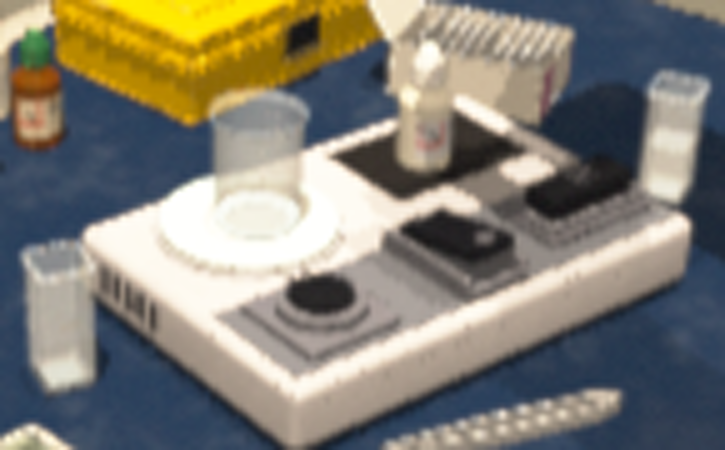

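The rocker is on (455,240), the round button in (320,295), the bar key back up (578,187), and the bystanders in view stand as before.

```bash
python3 -c "
from bench import order
print(order.close_job())"
```

```text
the job is handed in; nothing more can be done
None
```

I pushed the rocker on, the round button in, and the bar key down and back up, in that order; the last picture showed all three set and the bystanders in view where they stood, and the job is handed in (no verdict was returned).

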